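# Lock the coder cassette into its dock with the cam

## Robot

A 7-joint arm with a two-finger parallel gripper is mounted at the origin on the work surface. World frame = base frame: x ahead of the robot, y to its left, z up, the work surface at z = 0. Lengths are in m, angles in degrees, forces in N, time in s.
With the tool pointing down it reaches from about 0.35 to 0.9 m from the base axis. Payload 7.2 kg.
Tool frame: the origin (TCP) lies at the very end of the fingers, on their centre line; the grasp point (between the pads) lies 19 mm behind it (r.grip_depth is the distance from the TCP to the grasp point, in m); x points along the fingers, z is the direction in which the jaws open and shut, and the axes are right-handed (so a half turn about x gives the same grasp; the last joint's range is limited). The gripper opens to 88 mm and grips with 3 to 60 N. Pads are 20 mm wide; open, the fingers measure 115 mm over their backs; the gripper's body (75 mm by 178 mm) begins 61 mm behind the grasp point.
Start: joints at [-78.679, 23.554, -0.728, 91.456, 0.321, 64.991, -4.71], TCP at [0.164, 0.603, 0.223] pointing down, gripper open.
Joint ranges: [-169.25, 169.25], [-16.82, 113.86], [-84.01, 82.57], [7.8, 145.47], [-59.2, 239.2], [7.22, 106.19], [-163.78, 163.78]. Speed limits (degrees/s): [136.94, 136.94, 172.46, 172.46, 180, 180, 180].

## Interface

Orientations are given as a 3x3 rotation matrix whose columns are the frame's x, y, z axes.
In Python, from bench import r, camera, camera_params, ticket gives the robot as it stands.
- The arm moves only by the tool drive_tool, never from a script. Its argument "targets" is a list of rows, each an object of numbers: "claw": the gripper command: -1 is fully open, 1 is shut, values between are in proportion; "tx", "ty", "tz": the shift along the world's x, y, z scaled (see below); "rx", "ry", "rz": the turn, a rotation vector about the world's x, y, z scaled (see below). In form: [{"claw": .., "tx": .., "ty": .., "tz": .., "rx": .., "ry": .., "rz": ..}, ...]. A call has 1 to 12 rows; each row shifts and turns the commanded pose from where the row before left it; what a row does not reach is not made up. The controller multiplies each number of a shift by 0.06 m and each number of a turn by 360 degrees. A row lasts 1/8 s, in which the tool goes at most 62.5 mm and 10.7 degrees, less where a joint would pass 70% of its speed; a pose out of reach is approached as far as the arm can. A call with a number of a shift or a turn outside -1 to 1 is refused whole. A call with a gripper value outside its range is refused whole. The fingers move at their own pace and stop on an object; "squeeze" is the grip in N (left out, the last holds). Time passes only in rows, so rows that do not move let the fingers close. It gives the time, the measured TCP pose, the force and the opening at its end, in the units of the state.
- r.state(): the state, without advancing time (a new reading comes with each control period).
- camera(name): name is "side" or "top" or "wrist"; returns the picture (384x512x3 uint8, blue, green, red); there is no depth.
- camera_params(name): a dict with "mtx" (3x3 intrinsics, pixels), "k1" (the pictures are not rectified: a ray, as slopes to the right and down, at radius r is drawn at 1 + k1 r^2 times it, then the intrinsics apply), "cam_to_world" (4x4, takes a point from camera to world coordinates); the wrist camera has in their place "hand_eye" (4x4, takes a point from camera to tool coordinates, whose origin is the TCP and whose axes are the tool frame's). Camera axes: x right, y down, z forward; pixel columns grow to the right and rows downward; lengths in m; the calibration is good to about 2 mm. A picture is of the moment at which its call begins: read the wrist's pose just before it. camera_params takes no time and is no camera call.
- ticket.close_job(): hands the job in, once; it reports no verdict.
The state is a dict: "time_s": time; "joints": joint angles; "joint_velocities": joint speeds; "tau": joint torques, N m; "tcp_pos": TCP position; "tcp_rot": TCP orientation; "contact_force": force on the tool from outside, world axes, zero at the start; "moment": the same for the moment, N m; "width": finger opening in m.
Only numpy, scipy, OpenCV 4.12 (cv2) and the standard library are available. Lean on these libraries where they do the work, as an engineer would, in place of code of your own. Each camera call takes 0.05 s, during which the arm holds its last target. There are 200 camera calls.

## Task

Slide the blue coder cassette along its dock, by its black rib, until its front just meets the sprung yellow pad and the brass pin of its bolt stands in the open mouth of the orange cam hook. Then swing the cam's red knob counter-clockwise (seen from above), about half a turn, until the hook has drawn the bolt in and you feel it go firmly tight against the stop, and do not force it any further. Let go and leave it locked, with the tape roll, carton and tray left where they are.

Things in the scene. Friction and masses are not known exactly. Their poses are not given: they have to be found in the camera images.
- dock: Grey bed plate fixed to the table, 275 x 100 x 12 mm, long side along its x. Origin: at table height under the cam's upright axis. +x is the way in (the cassette slides this way towards the cam), z is up. Two steel lane walls, 8 mm thick, run from x = -215 to -75 mm, inner faces at y = -35.5 and +35.5 mm, tops 37 mm above the table.
- pad_face (a point): Face of the yellow spring pad when free, 79.5 mm before the cam axis, 40 mm above the table (16 wide, 12 high). It gives with 1.2 N at first plus 0.3 N per mm. Either side of it two black rubber stop buffers (y = 11 to 31 mm, tops at 48 mm) stand with their faces 8 mm, give or take 3.5, farther in: set differently each time, not measured. This point does not move with the pad.
- grip_rib (a point): Centre of the black upright rib on top of the blue cassette, to be pinched: 14 mm thick along the cassette's x, 44 mm along y, from 58 to 96 mm above the table (the point at 77).
- cassette_mid (a point): Centre of the loose cassette's body (0.5 to 0.75 kg): 80 mm long (x), 68 wide (y), 46 high; point 35 mm above the table, straight under grip_rib. It stands on the bed plate with 1.5 mm play to each lane wall; its x is the dock's x. It starts pulled back, the bolt's pin 60 to 85 mm short of the cam axis. Let go at the pad's first touch, friction holds it within a few mm.
- bolt_pin (a point): Upright brass pin, 8 mm thick, at the end of the cassette's steel bolt: its axis is 50 mm ahead of the cassette's front face and 90 mm ahead (+x) of grip_rib; point 32 mm above the table. In the hook's mouth means pin axis 25 to 33 mm from the cam axis (first touch of the yellow pad is at 29.5 mm). Drawn fully in it is 17 to 25 mm from the cam axis.
- cam (a joint): Cam angle about its upright axis, rad, 0 to 3.8, growing counter-clockwise from above; stays where left; starts below 0.25 with the hook's mouth open to the bolt. From about 0.6 the hook closes behind the pin and draws it in by 6.1 mm per rad. It goes tight somewhere from 1.9 to 3.1 rad, as the stop is set; then the pull on the bolt climbs from 8 N by some 90 N per rad. Proper tightness is a pull of 15 to 75 N.
- knob_mid (a point): Middle of the red crank knob, which spins freely on the cam's arm: upright, round, 14 mm thick, 46 to 90 mm above the table; point at 68 mm, 50 mm from the cam axis, in the direction (cam angle - 1.75 rad) counter-clockwise from the dock's +x. At the knob, drawing in takes 2 to 3 N; properly tight is felt as 5 to 8 N.
- tape_mid (a point): Centre of a loose roll of clear tape lying flat, 90 mm across, 45 mm high. Leave alone.
- carton_mid (a point): Centre of a small loose carton, 120 x 80 x 50 mm high. Leave alone.
- tray_mid (a point): Centre of a loose white plastic tray, 110 x 90 x 40 mm high. Leave alone.

How it is judged:
By the outcome, as a careful person would: the job done as asked, in the order asked, and still so for the second after the job is handed in, with the robot touching nothing.
It also fails if it takes over 72 s, if anything falls off the work surface, if the arm or the gripper's body presses on something with over 40 N, if the wrist force passes 120 N, or if a joint passes its speed limit or range.

## Working session

There is one attempt and no reset: what is moved stays moved. The work goes in short steps, Python scripts to look and compute and a tool call to move; the robot and the scene stay as the last step left them, time stands still between calls to the robot, and variables do not carry over. Pictures are saved under pics/ and viewed, about 8 in all and at most 12, crops included, and the job is handed in when it is done.

Besides the shell and the picture viewer there is one more tool, called after ">>>" in YAML: its name, and indented under it one key for each argument. drive_tool: Moves the arm, as the interface text tells. Its arguments: {"type":"object","properties":{"targets":{"type":"array","items":{"type":"object","properties":{"claw":{"type":"number"},"tx":{"type":"number","minimum":-1,"maximum":1},"ty":{"type":"number","minimum":-1,"maximum":1},"tz":{"type":"number","minimum":-1,"maximum":1},"rx":{"type":"number","minimum":-1,"maximum":1},"ry":{"type":"number","minimum":-1,"maximum":1},"rz":{"type":"number","minimum":-1,"maximum":1}}}},"squeeze":{"type":"number"}},"required":["targets"]}

```bash
ls; mkdir -p pics; python3 - <<'E'
from bench import r,camera,camera_params,ticket
import cv2,numpy as np
np.set_printoptions(precision=4,suppress=True)
s=r.state(); print(s)
a=camera("top");b=camera("side")
cv2.imwrite("pics/top0.png",a);cv2.imwrite("pics/side0.png",b)
for n in("top","side","wrist"):print(n,camera_params(n))
E
```

```text
pics
{'time_s': 0.0, 'joints': array([-78.6755,  23.6002,  -0.7282,  91.5043,   0.32  ,  64.9906,
        -4.7091]), 'joint_velocities': array([-0.0304, -0.0485,  0.0798, -0.0488,  0.0982,  0.0526,  0.0529]), 'tau': array([ -0.0002, -58.7939,   0.6418, -29.1084,  -0.0538,   0.0182,
         0.0001]), 'tcp_pos': array([0.1641, 0.6025, 0.2218]), 'tcp_rot': array([[-0.0003, -0.9649,  0.2627],
       [-0.0016,  0.2627,  0.9649],
       [-1.    , -0.0001, -0.0016]]), 'contact_force': array([-0.7357, -0.119 ,  0.4447]), 'moment': array([ 0.0494, -0.0126, -0.0355]), 'width': 0.08758503574783678}
top {'mtx': array([[497.5803,   0.    , 254.1303],
       [  0.    , 497.5803, 191.177 ],
       [  0.    ,   0.    ,   1.    ]]), 'k1': -0.2235618814858755, 'cam_to_world': array([[ 0.0174, -0.9905,  0.1365,  0.4529],
       [-0.9998, -0.0181, -0.0037, -0.0683],
       [ 0.0061, -0.1364, -0.9906,  1.0371],
       [ 0.    ,  0.    ,  0.    ,  1.    ]])}
side {'mtx': array([[365.8978,   0.    , 259.1659],
       [  0.    , 365.8978, 189.8777],
       [  0.    ,   0.    ,   1.    ]]), 'k1': -0.06481123603138898, 'cam_to_world': array([[-0.8383, -0.3607,  0.4088,  0.3245],
       [-0.5452,  0.5479, -0.6345,  0.3589],
       [ 0.0049, -0.7548, -0.656 ,  0.4903],
       [ 0.    ,  0.    ,  0.    ,  1.    ]])}
wrist {'mtx': array([[318.1334,   0.    , 258.5245],
       [  0.    , 318.1334, 190.523 ],
       [  0.    ,   0.    ,   1.    ]]), 'k1': 0.009711304566186853, 'hand_eye': array([[ 0.0005, -0.2961,  0.9552, -0.1614],
       [ 0.0006, -0.9552, -0.2961,  0.082 ],
       [ 1.    ,  0.0008, -0.0003,  0.0008],
       [ 0.    ,  0.    ,  0.    ,  1.    ]])}
```

View pics/top0.png

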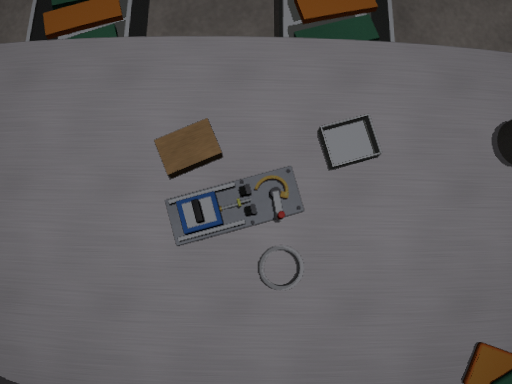

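View pics/side0.png

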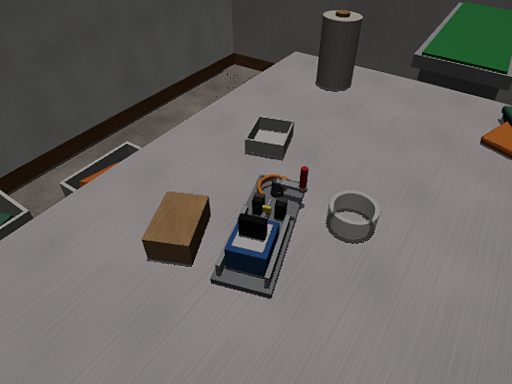

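The top view shows the cassette at about (200,212), its rib at (198,211) and the red knob at (281,214). The dock's +x points right and slightly up in the image. The side view shows the same layout, with the rib at (253,226) and the knob at (304,177).

```bash
cat > h.py <<'E'
import cv2,numpy as np
from bench import r,camera,camera_params,ticket
np.set_printoptions(precision=4,suppress=True)
def cam(n,s=None):
    p=camera_params(n)
    if n=="wrist":
        T=np.eye(4);T[:3,:3]=s["tcp_rot"];T[:3,3]=s["tcp_pos"];M=T@p["hand_eye"]
    else:M=p["cam_to_world"]
    return p["mtx"],p["k1"],M
def ray(c,uv):
    K,k,M=c
    q=cv2.undistortPoints(np.array(uv,float).reshape(-1,1,2),K,np.array([k,0,0,0.]))[:,0]
    d=np.c_[q,np.ones(len(q))]@M[:3,:3].T
    return M[:3,3],d
def plane(c,uv,z):
    o,d=ray(c,uv);return o+d*((z-o[2])/d[:,2])[:,None]
def tri(c1,a,c2,b):
    o1,d1=ray(c1,a);o2,d2=ray(c2,b);d1=d1[0]/np.linalg.norm(d1[0]);d2=d2[0]/np.linalg.norm(d2[0])
    t=np.linalg.lstsq(np.c_[d1,-d2],o2-o1,rcond=None)[0]
    p,q=o1+t[0]*d1,o2+t[1]*d2
    return (p+q)/2,np.linalg.norm(p-q)
def proj(c,P):
    K,k,M=c
    W=np.linalg.inv(M)
    return cv2.projectPoints(np.atleast_2d(P).astype(float),cv2.Rodrigues(W[:3,:3])[0],W[:3,3],K,np.array([k,0,0,0.]))[0][:,0]
def blobs(m,amin=8):
    n,l,st,ce=cv2.connectedComponentsWithStats(m.astype(np.uint8))
    o=[(st[i,4],st[i,:4],ce[i],l==i) for i in range(1,n) if st[i,4]>=amin]
    return sorted(o,key=lambda t:-t[0])
def hsv(im):return [x.astype(int) for x in cv2.split(cv2.cvtColor(im,cv2.COLOR_BGR2HSV))]
def red(im):
    h,s,v=hsv(im);return ((h<6)|(h>174))&(s>150)&(v>60)
def blue(im):
    h,s,v=hsv(im);return (h>100)&(h<125)&(s>130)&(v>50)
E
python3 - <<'E'
from h import *
for n in("top","side"):
    im=cv2.imread(f"pics/{n}0.png");c=cam(n)
    for nm,f in(("red",red),("blue",blue)):
        for b in blobs(f(im))[:3]:print(n,nm,b[0],b[1],b[2])
    h,s,v=hsv(im);roi=np.zeros_like(v,bool)
    if n=="top":roi[190:235,180:225]=1
    else:roi[205:245,230:275]=1
    for b in blobs((v<45)&roi)[:3]:
        print(n,"black",b[0],b[1],b[2]);
E
```

```text
top red 32 [278 212   7   6] [280.8438 214.4375]
top blue 521 [176 192  47  42] [199.5451 212.9674]
top black 180 [192 199  12  24] [197.3722 210.8833]
top black 41 [185 224  38  11] [203.7317 228.9756]
top black 11 [215 190   9   3] [218.6364 190.6364]
side red 24 [301 167   7   4] [304.  168.5]
side blue 515 [225 220  54  40] [253.5864 243.3068]
side black 757 [238 205  32  36] [253.0198 223.4861]
side black 12 [272 238   3   7] [273.5  241.75]
```

```bash
python3 - <<'E'
from h import *
T,S=cam("top"),cam("side")
print("rib",tri(T,(197.4,210.9),S,(253.5,226)),plane(T,(197.4,210.9),.093))
print("knob",tri(T,(280.9,213.8),S,(304,168)),plane(T,(280.9,213.8),.088))
im=cv2.imread("pics/top0.png")
# plate outline corners (eye-read) at z=.012; bed long edges
w=plane(T,[(170,201),(235,184.5),(180,239),(245,222)],.037);print(w)
for i in(0,2):
    d=w[i+1]-w[i];print(np.degrees(np.arctan2(d[1],d[0])),np.linalg.norm(d))
# blue rect
b=blobs(blue(im))[0][3]
rc=cv2.minAreaRect(np.argwhere(b)[:,::-1].astype(np.float32));p=cv2.boxPoints(rc);q=plane(T,p,.058);print(q)
for i in range(4):
    d=q[(i+1)%4]-q[i];print(np.degrees(np.arctan2(d[1],d[0])),np.linalg.norm(d))
E
```

```text
rib (array([0.5433, 0.0369, 0.0785]), np.float64(0.0023909814506819977)) [[0.543  0.0359 0.093 ]]
knob (array([ 0.5404, -0.124 ,  0.0889]), np.float64(0.0008388439210041569)) [[ 0.5409 -0.1239  0.088 ]]
[[ 0.5674  0.0988  0.037 ]
 [ 0.6037 -0.0329  0.037 ]
 [ 0.4908  0.0756  0.037 ]
 [ 0.5278 -0.0547  0.037 ]]
-74.59357503462539 0.13657721825866156
-74.15320229300164 0.135495920501204
[[ 0.5647  0.0845  0.058 ]
 [ 0.5869  0.0078  0.058 ]
 [ 0.5227 -0.0111  0.058 ]
 [ 0.5007  0.065   0.058 ]]
-73.90717693285741 0.07988512850879792
-163.6465969115204 0.06691409105837022
106.13972256902693 0.07921209302307392
16.928856613908525 0.06698536903995025
```

>>> drive_tool:
  targets:
    - {"claw": -1,"tx": 0.3,"ty": -0.4,"tz": 0,"rz": 0.0075}
    - {"claw": -1,"tx": 0.55,"ty": -0.78,"rz": 0.0075}
    - {"claw": -1,"tx": 0.55,"ty": -0.78,"rz": 0.0075}
    - {"claw": -1,"tx": 0.55,"ty": -0.8,"rz": 0.0075}
    - {"claw": -1,"tx": 0.55,"ty": -0.8,"rz": 0.0075}
    - {"claw": -1,"tx": 0.55,"ty": -0.8,"rz": 0.0075}
    - {"claw": -1,"tx": 0.55,"ty": -0.8,"rz": 0.0075}
    - {"claw": -1,"tx": 0.55,"ty": -0.8,"rz": 0.0075}
    - {"claw": -1,"tx": 0.55,"ty": -0.8,"rz": 0.0075}
    - {"claw": -1,"tx": 0.55,"ty": -0.8,"rz": 0.0075}
    - {"claw": -1,"tx": 0.55,"ty": -0.8,"rz": 0.0075}
    - {"claw": -0.2,"tx": 0.5,"ty": -0.8,"rz": 0.0036}

```text
$.targets[0]: bad value
```

>>> drive_tool:
  targets:
    - {"claw": -0.2,"tx": 0,"ty": -0.1}

```text
$.targets[0]: bad value
```

```bash
python3 - <<'E'
from h import *
import pickle
s=r.state();im=camera("wrist");cv2.imwrite("pics/w1.png",im);pickle.dump(s,open("w1.pkl","wb"))
print(s["time_s"],s["tcp_pos"],s["tcp_rot"],s["joints"],s["width"],s["contact_force"])
E
```

```text
0.1 [0.1641 0.6026 0.2219] [[-0.0003 -0.9649  0.2626]
 [-0.0014  0.2626  0.9649]
 [-1.     -0.0001 -0.0014]] [-78.6799  23.5941  -0.7273  91.4976   0.3209  64.9905  -4.7088] 0.08751814082843423 [-0.0981  0.1953  0.6008]
```

View pics/w1.png

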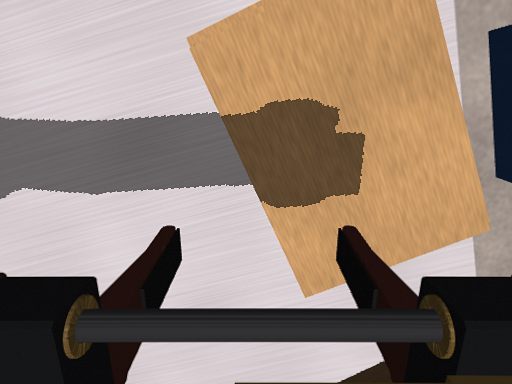

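The move was refused because every key has to be present. The arm didn't move, so this wrist picture shows nothing useful.

>>> drive_tool:
  targets:
    - {"claw": -1,"tx": 0.3,"ty": -0.4,"tz": 0,"rx": 0,"ry": 0,"rz": 0.0075}
    - {"claw": -1,"tx": 0.55,"ty": -0.78,"tz": 0,"rx": 0,"ry": 0,"rz": 0.0075}
    - {"claw": -1,"tx": 0.55,"ty": -0.78,"tz": 0,"rx": 0,"ry": 0,"rz": 0.0075}

```text
time_s: 0.52
tcp_pos: [0.2488, 0.484, 0.2222]
tcp_rot: [[-0.0, -0.993, 0.122], [-0.001, 0.122, 0.993], [-1.0, -0.0, -0.001]]
contact_force: [1.0, 0.2, 1.4]
width: 0.0878
```

```bash
python3 - <<'E'
from h import *
s=r.state();print(s["time_s"],s["tcp_pos"],s["joints"])
E
```

```text
0.525 [0.2488 0.484  0.2222] [-67.6417  15.7529  -0.3143 102.7919   0.1086  61.4898  15.0087]
```

>>> drive_tool:
  targets:
    - {"claw": -1,"tx": 0.5,"ty": -0.75,"tz": 0,"rx": 0,"ry": 0,"rz": -0.029}
    - {"claw": -1,"tx": 0.5,"ty": -0.75,"tz": 0,"rx": 0,"ry": 0,"rz": -0.029}
    - {"claw": -1,"tx": 0.5,"ty": -0.75,"tz": 0,"rx": 0,"ry": 0,"rz": -0.029}
    - {"claw": -1,"tx": 0.5,"ty": -0.75,"tz": 0,"rx": 0,"ry": 0,"rz": -0.029}
    - {"claw": -1,"tx": 0.5,"ty": -0.75,"tz": 0,"rx": 0,"ry": 0,"rz": -0.029}
    - {"claw": -1,"tx": 0.5,"ty": -0.75,"tz": 0,"rx": 0,"ry": 0,"rz": -0.029}
    - {"claw": -1,"tx": 0.5,"ty": -0.75,"tz": 0,"rx": 0,"ry": 0,"rz": -0.029}
    - {"claw": -1,"tx": 0.5,"ty": -0.75,"tz": 0,"rx": 0,"ry": 0,"rz": -0.029}
    - {"claw": -1,"tx": 0.5,"ty": -0.75,"tz": 0,"rx": 0,"ry": 0,"rz": -0.029}
    - {"claw": -1,"tx": 0.4,"ty": -0.7,"tz": 0,"rx": 0,"ry": 0,"rz": -0.029}
    - {"claw": -0.2,"tx": 0,"ty": 0,"tz": 0,"rx": 0,"ry": 0,"rz": -0.029}
    - {"claw": -0.2,"tx": 0,"ty": 0,"tz": 0,"rx": 0,"ry": 0,"rz": -0.029}

```text
time_s: 2.02
tcp_pos: [0.5422, 0.0375, 0.2223]
tcp_rot: [[-0.001, 0.68, 0.733], [-0.0, 0.733, -0.68], [-1.0, -0.001, -0.0]]
contact_force: [0.5, 0.5, -0.4]
width: 0.0714
```

>>> drive_tool:
  targets:
    - {"claw": -0.2,"tx": 0,"ty": 0,"tz": 0,"rx": 0,"ry": 0,"rz": -0.029}
    - {"claw": -0.2,"tx": 0,"ty": 0,"tz": 0,"rx": 0,"ry": 0,"rz": -0.029}
    - {"claw": -0.2,"tx": 0,"ty": 0,"tz": 0,"rx": 0,"ry": 0,"rz": -0.029}
    - {"claw": -0.2,"tx": 0,"ty": 0,"tz": 0,"rx": 0,"ry": 0,"rz": 0}

```text
time_s: 2.52
tcp_pos: [0.542, 0.0386, 0.2224]
tcp_rot: [[-0.0, 0.96, 0.282], [-0.0, 0.282, -0.96], [-1.0, -0.001, 0.0]]
contact_force: [-0.2, -0.0, 0.7]
width: 0.0529
```

```bash
python3 - <<'E'
from h import *
import pickle
s=r.state();im=camera("wrist");cv2.imwrite("pics/w2.png",im);pickle.dump(s,open("w2.pkl","wb"))
print(s["time_s"],s["tcp_pos"],s["tcp_rot"],s["joints"],s["width"],s["contact_force"])
E
```

```text
2.525 [0.542  0.0386 0.2224] [[-0.0005  0.9595  0.2816]
 [-0.0005  0.2816 -0.9595]
 [-1.     -0.0006  0.0003]] [-43.3596  18.6278  43.5242 105.0114 -14.3885  62.0456 -68.1514] 0.05285509763169747 [-0.1732 -0.0174  0.7177]
```

View pics/w2.png

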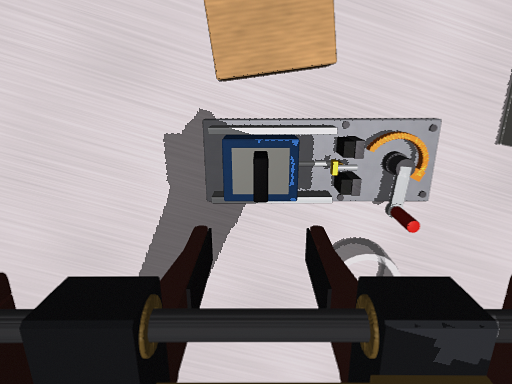

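The wrist view is clear. The rib is around (261,170), the knob top at (413,226), the cam hub at (397,160) and the yellow pad at (335,168). The plate corners are near (203,120), (441,119), (438,200) and (208,202).

```bash
python3 - <<'E'
from h import *
import pickle
s=pickle.load(open("w2.pkl","rb"));W=cam("wrist",s);T=cam("top");S=cam("side")
im=cv2.imread("pics/w2.png")
q=plane(W,[(203,120),(441,119),(438,200),(208,202)],.012);print("plate",q)
for i,j in((0,1),(3,2)):
    d=q[j]-q[i];print(np.degrees(np.arctan2(d[1],d[0])),np.linalg.norm(d))
# edge line fits: bright/dark transitions along plate's far edge and lane wall tops
g=cv2.cvtColor(im,cv2.COLOR_BGR2GRAY).astype(float);dy=np.diff(g,axis=0)
for nm,(x0,x1,y0,y1),sg,z in(("far plate",(215,435,112,128),-1,.012),):
    pts=[(x,y0+np.argmax(sg*dy[y0:y1,x])+.5) for x in range(x0,x1,3)]
    P=plane(W,pts,z);vx=cv2.fitLine(P[:,:2].astype(np.float32),cv2.DIST_HUBER,0,.01,.01).ravel();print(nm,vx,np.degrees(np.arctan2(vx[1],vx[0])))
for nm,f in(("red",red),("blue",blue)):
    for b in blobs(f(im))[:2]:print(nm,b[0],b[1],b[2])
h,ss,v=hsv(im)
k=red(im);ys,xs=np.nonzero(k);print("red v>180",blobs(k&(v>200))[:1] and blobs(k&(v>200))[0][1:3])
roi=np.zeros_like(k);roi[145:210,245:275]=1
b=blobs((v<40)&roi)[0];print("rib",b[1],b[2])
hsvp=[(x,y,h[y,x],ss[y,x],v[y,x]) for x,y in((413,226),(405,218),(261,158),(261,185),(336,168),(397,158),(405,166))];print(hsvp)
ye=(h>22)&(h<34)&(ss>150)&(v>120);print("yellow",[(b[0],b[1],b[2]) for b in blobs(ye)[:3]])
E
python3 -c "
import cv2;a=cv2.imread('pics/w2.png')[110:240,195:450];cv2.imwrite('pics/w2c.png',cv2.resize(a,None,fx=3,fy=3,interpolation=cv2.INTER_CUBIC))"
```

```text
plate [[ 0.5726  0.1144  0.012 ]
 [ 0.6501 -0.1459  0.012 ]
 [ 0.5601 -0.1859  0.012 ]
 [ 0.4776  0.0854  0.012 ]]
-73.42292969634278 0.2715898001849267
-73.08718581116473 0.2835885027947088
far plate [ 0.2835 -0.959   0.6204 -0.0386] -73.52901
red 125 [406 220  14  13] [412.568 226.   ]
blue 1850 [222 139  77  62] [260.0805 165.3859]
red v>180 (array([408, 221,  12,  12], dtype=int32), array([413.2524, 226.3398]))
rib [253 151  15  51] [260.4098 176.0294]
[(413, 226, np.int64(1), np.int64(212), np.int64(223)), (405, 218, np.int64(1), np.int64(215), np.int64(57)), (261, 158, np.int64(150), np.int64(26), np.int64(10)), (261, 185, np.int64(160), np.int64(48), np.int64(16)), (336, 168, np.int64(30), np.int64(172), np.int64(227)), (397, 158, np.int64(120), np.int64(33), np.int64(23)), (405, 166, np.int64(128), np.int64(9), np.int64(120))]
yellow [(np.int32(73), array([332, 161,   6,  15], dtype=int32), array([334.8493, 168.0411])), (np.int32(8), array([419, 168,   6,   4], dtype=int32), array([421.75, 169.25]))]
```

View pics/w2c.png

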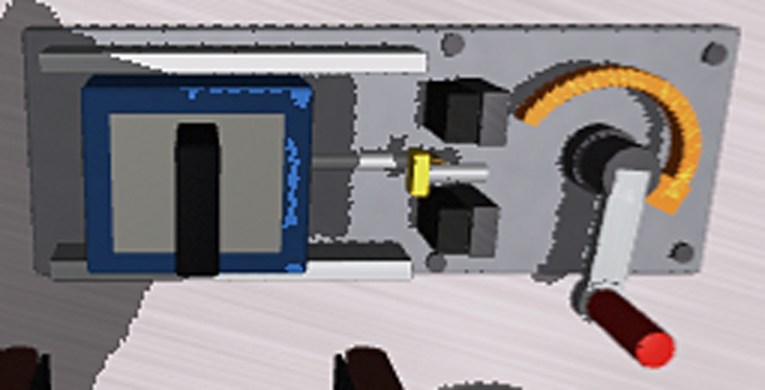

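The crop confirms the hook is open, with its mouth facing the bolt. The rib's width is centred at column 260.5. The dock's yaw is about -73.6°, and the tool already matches it.

>>> drive_tool:
  targets:
    - {"claw": -0.2,"tx": 0.02,"ty": -0.04,"tz": -0.5,"rx": 0,"ry": 0,"rz": 0}
    - {"claw": -0.2,"tx": 0,"ty": 0,"tz": -0.7,"rx": 0,"ry": 0,"rz": 0}
    - {"claw": -0.2,"tx": 0,"ty": 0,"tz": -0.7,"rx": 0,"ry": 0,"rz": 0}
    - {"claw": -0.2,"tx": 0,"ty": 0,"tz": -0.5,"rx": 0,"ry": 0,"rz": 0}
    - {"claw": -0.2,"tx": 0,"ty": 0,"tz": -0.2,"rx": 0,"ry": 0,"rz": 0}
    - {"claw": -0.2,"tx": 0,"ty": 0,"tz": 0,"rx": 0,"ry": 0,"rz": 0}
    - {"claw": 1,"tx": 0,"ty": 0,"tz": 0,"rx": 0,"ry": 0,"rz": 0}
    - {"claw": 1,"tx": 0,"ty": 0,"tz": 0,"rx": 0,"ry": 0,"rz": 0}
    - {"claw": 1,"tx": 0,"ty": 0,"tz": 0,"rx": 0,"ry": 0,"rz": 0}
    - {"claw": 1,"tx": 0,"ty": 0,"tz": 0,"rx": 0,"ry": 0,"rz": 0}
    - {"claw": 1,"tx": 0,"ty": 0,"tz": 0,"rx": 0,"ry": 0,"rz": 0}
  squeeze: 15

```text
time_s: 3.95
tcp_pos: [0.5435, 0.0364, 0.0669]
tcp_rot: [[0.0, 0.96, 0.28], [0.001, 0.28, -0.96], [-1.0, 0.0, -0.0]]
contact_force: [-1.2, 0.6, 3.7]
width: 0.0139
```

```bash
python3 - <<'E'
from h import *
import pickle
s=pickle.load(open("w2.pkl","rb"));W=cam("wrist",s);T=cam("top");S=cam("side")
now=r.state();print(now["time_s"],now["tcp_pos"],now["tcp_rot"][:,2],now["contact_force"],now["width"],now["joints"])
k,e=tri(W,(413.2,226.2),T,(280.9,213.8));print("knob top W/T",k,e,plane(W,(413.2,226.2),.09))
yaw=np.radians(-73.6);X=np.array([np.cos(yaw),np.sin(yaw)]);Y=np.array([-X[1],X[0]])
rib=np.array([.543,.0362])
for nm,kk in(("W/T",k[:2]),("W",plane(W,(413.2,226.2),.09)[0,:2]),("T",plane(T,(280.9,213.8),.09)[0,:2])):
    d=kk-rib;dx,dy=d@X,d@Y;a=np.arcsin(np.clip(-dy/.05,-1,1));print(nm,"knob rel rib",dx,dy,"cam dx if fwd/back",dx-np.sqrt(max(0,.05**2-dy**2)),dx,dx+np.sqrt(max(0,.05**2-dy**2)))
# other dock marks
for nm,uv,z in(("wall end far",(337.3,127.5),.037),("wall end far2",(337.3,134),.037),("wall end near",(331.7,198),.037),("pad top front",(331.5,168),.046),("pad face mid",(331.5,168),.04),
  ("hub top",(405.5,166.5),.06),("plate TL",(203,119.5),.012),("plate TR",(441.5,119),.012),("plate BR",(438,200),.012),("cassette front top",(298,160),.058),("cassette back top",(223,165),.058)):
    d=plane(W,uv,z)[0,:2]-rib;print(nm,d@X,d@Y)
E
```

```text
3.95 [0.5435 0.0364 0.0669] [ 0.2805 -0.9599 -0.0004] [-1.1598  0.5892  3.7226] 0.01391580436607648 [-36.0689  30.5278  36.2256 113.052  -25.445   44.4104 -58.76  ]
knob top W/T [ 0.5404 -0.1236  0.0885] 0.0009055564740474862 [[ 0.5405 -0.1224  0.09  ]]
W/T knob rel rib 0.15256758690855593 -0.04756328837537749 cam dx if fwd/back 0.1371489748140553 0.15256758690855593 0.16798619900305656
W knob rel rib 0.15139807126523488 -0.04716907057501007 cam dx if fwd/back 0.13481257214432446 0.15139807126523488 0.1679835703861453
T knob rel rib 0.15278534524508222 -0.04737445905798107 cam dx if fwd/back 0.1367959541070909 0.15278534524508222 0.16877473638307355
wall end far 0.0814548671225311 0.044639030486703715
wall end far2 0.08196887758996836 0.037712953185291505
wall end near 0.08091557531700004 -0.035262713225033854
pad top front 0.07616112814291517 0.002180740164187309
pad face mid 0.07757544456287493 0.0007713876250277403
hub top 0.14956837505227188 0.007005861828117098
plate TL -0.06663569241479145 0.05104830223532821
plate TR 0.20548983486526917 0.05132671763498131
plate BR 0.21790829272700946 -0.04630692815501002
cassette front top 0.03789600168495101 0.013551340492495253
cassette back top -0.04035214804624147 0.008258156097232563
```

>>> drive_tool:
  targets:
    - {"claw": 1,"tx": 0.019,"ty": -0.064,"tz": 0,"rx": 0,"ry": 0,"rz": 0}
    - {"claw": 1,"tx": 0.019,"ty": -0.064,"tz": 0,"rx": 0,"ry": 0,"rz": 0}
    - {"claw": 1,"tx": 0.019,"ty": -0.064,"tz": 0,"rx": 0,"ry": 0,"rz": 0}
    - {"claw": 1,"tx": 0.019,"ty": -0.064,"tz": 0,"rx": 0,"ry": 0,"rz": 0}

```text
time_s: 4.45
tcp_pos: [0.5481, 0.0221, 0.0669]
tcp_rot: [[-0.0, 0.96, 0.281], [0.002, 0.281, -0.96], [-1.0, 0.001, -0.002]]
contact_force: [-1.5, 5.3, 5.0]
width: 0.0139
```

>>> drive_tool:
  targets:
    - {"claw": 1,"tx": 0.019,"ty": -0.064,"tz": 0,"rx": 0,"ry": 0,"rz": 0}
    - {"claw": 1,"tx": 0.019,"ty": -0.064,"tz": 0,"rx": 0,"ry": 0,"rz": 0}
    - {"claw": 1,"tx": 0.019,"ty": -0.064,"tz": 0,"rx": 0,"ry": 0,"rz": 0}
    - {"claw": 1,"tx": 0.019,"ty": -0.064,"tz": 0,"rx": 0,"ry": 0,"rz": 0}

```text
time_s: 4.95
tcp_pos: [0.5527, 0.0067, 0.067]
tcp_rot: [[0.0, 0.96, 0.281], [0.002, 0.281, -0.96], [-1.0, 0.001, -0.002]]
contact_force: [-0.8, 5.5, 5.5]
width: 0.014
```

>>> drive_tool:
  targets:
    - {"claw": 1,"tx": 0,"ty": 0,"tz": 0,"rx": 0,"ry": 0,"rz": 0}
    - {"claw": 1,"tx": 0,"ty": 0,"tz": 0,"rx": 0,"ry": 0,"rz": 0}

```text
time_s: 5.2
tcp_pos: [0.5528, 0.0058, 0.0669]
tcp_rot: [[0.001, 0.96, 0.281], [0.001, 0.281, -0.96], [-1.0, 0.001, -0.0]]
contact_force: [-0.4, 3.6, 5.4]
width: 0.0138
```

```bash
python3 - <<'E'
from h import *
import pickle
s=r.state();im=camera("wrist");cv2.imwrite("pics/w3.png",im);pickle.dump(s,open("w3.pkl","wb"));cv2.imwrite("pics/top3.png",camera("top"))
print(s["time_s"],s["tcp_pos"],s["tcp_rot"][:,2],s["joints"],s["width"],s["contact_force"])
E
python3 -c "
import cv2,numpy as np;a=cv2.imread('pics/w3.png');b=cv2.imread('pics/top3.png')[170:250,160:310];cv2.imwrite('pics/c3.png',np.vstack([a[0:320],cv2.resize(b,(512,273),interpolation=cv2.INTER_CUBIC)]))"
```

```text
5.2 [0.5528 0.0058 0.0669] [ 0.2806 -0.9598 -0.0004] [-32.4333  31.17    36.0423 111.9275 -25.5917  44.9259 -55.5105] 0.013805448662615098 [-0.4003  3.5814  5.4048]
```

View pics/c3.png

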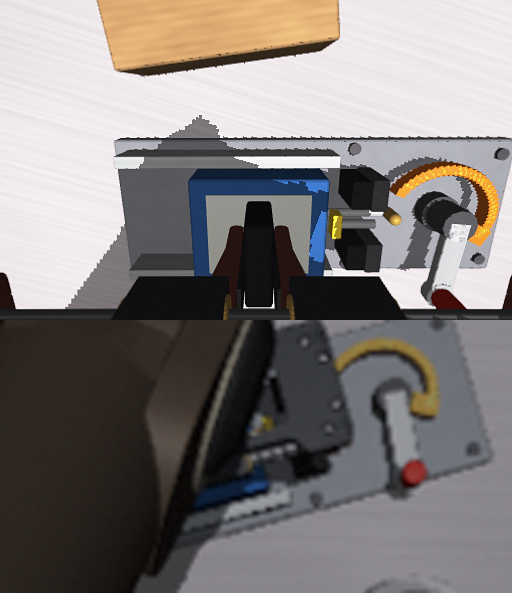

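In the wrist view the cassette front edge is at column 328 and the pad face at about 333. The pin is at (395,218), next to the hook's mouth. A small gap to the pad remains.

```bash
python3 - <<'E'
from h import *
import pickle
s=pickle.load(open("w3.pkl","rb"));W=cam("wrist",s)
yaw=np.radians(-73.6);X=np.array([np.cos(yaw),np.sin(yaw)]);Y=np.array([-X[1],X[0]])
im=cv2.imread("pics/w3.png");h,ss,v=hsv(im)
ye=(h>22)&(h<34)&(ss>130)&(v>80)
for b in blobs(ye)[:5]:print("yellow",b[0],b[1],b[2])
for y in(220,226,230):
    print(y,[(x,*im[y,x]) for x in range(322,346,1)][::1])
t=s["tcp_pos"][:2]
for nm,uv,z in(("front",(328.5,222),.058),("pad",(332.5,225),.046),("pad40",(332.5,225),.04),("pin",(395,218),.045),("wallend",(340,162),.037)):
    d=plane(W,uv,z)[0,:2]-t;print(nm,d@X,d@Y)
E
```

```text
yellow 326 [328 210  15  29] [335.092  223.7209]
yellow 22 [478 228  11   9] [482.7727 231.2727]
yellow 15 [459 167   4   8] [460.4667 171.    ]
yellow 11 [491 204   6   4] [493.7273 205.8182]
yellow 10 [473 173   4   7] [474.5 176.3]
220 [(322, np.uint8(210), np.uint8(124), np.uint8(65)), (323, np.uint8(210), np.uint8(124), np.uint8(64)), (324, np.uint8(213), np.uint8(126), np.uint8(66)), (325, np.uint8(184), np.uint8(107), np.uint8(56)), (326, np.uint8(169), np.uint8(97), np.uint8(47)), (327, np.uint8(74), np.uint8(65), np.uint8(65)), (328, np.uint8(95), np.uint8(88), np.uint8(88)), (329, np.uint8(25), np.uint8(71), np.uint8(85)), (330, np.uint8(15), np.uint8(71), np.uint8(86)), (331, np.uint8(17), np.uint8(72), np.uint8(86)), (332, np.uint8(14), np.uint8(62), np.uint8(75)), (333, np.uint8(23), np.uint8(110), np.uint8(137)), (334, np.uint8(85), np.uint8(253), np.uint8(252)), (335, np.uint8(91), np.uint8(251), np.uint8(251)), (336, np.uint8(93), np.uint8(255), np.uint8(255)), (337, np.uint8(39), np.uint8(151), np.uint8(174)), (338, np.uint8(33), np.uint8(137), np.uint8(164)), (339, 
[... 2301 characters left out ...]
1), np.uint8(174)), (337, np.uint8(33), np.uint8(135), np.uint8(163)), (338, np.uint8(34), np.uint8(138), np.uint8(165)), (339, np.uint8(32), np.uint8(137), np.uint8(165)), (340, np.uint8(33), np.uint8(140), np.uint8(167)), (341, np.uint8(17), np.uint8(61), np.uint8(72)), (342, np.uint8(10), np.uint8(14), np.uint8(15)), (343, np.uint8(11), np.uint8(9), np.uint8(9)), (344, np.uint8(10), np.uint8(11), np.uint8(11)), (345, np.uint8(10), np.uint8(11), np.uint8(13))]
front 0.03969059223804426 0.009793504922630668
pad 0.04514098759256366 0.0027253462781612454
pad40 0.04664855120294019 0.00013089913731861874
pin 0.0836918913599362 0.006963925606967541
wallend 0.049172700390263425 0.0406088818245405
```

>>> drive_tool:
  targets:
    - {"claw": 1,"tx": 0.0095,"ty": -0.032,"tz": 0,"rx": 0,"ry": 0,"rz": 0}
    - {"claw": 1,"tx": 0.0048,"ty": -0.016,"tz": 0,"rx": 0,"ry": 0,"rz": 0}

```text
time_s: 5.55
tcp_pos: [0.5535, 0.0037, 0.0669]
tcp_rot: [[0.0, 0.96, 0.281], [0.001, 0.281, -0.96], [-1.0, 0.0, -0.001]]
contact_force: [-2.4, 5.5, 6.7]
width: 0.0139
```

>>> drive_tool:
  targets:
    - {"claw": 1,"tx": 0.0024,"ty": -0.008,"tz": 0,"rx": 0,"ry": 0,"rz": 0}
    - {"claw": 1,"tx": 0.0024,"ty": -0.008,"tz": 0,"rx": 0,"ry": 0,"rz": 0}

```text
time_s: 5.8
tcp_pos: [0.5537, 0.0029, 0.067]
tcp_rot: [[-0.0, 0.96, 0.281], [0.002, 0.281, -0.96], [-1.0, 0.0, -0.002]]
contact_force: [-1.4, 5.7, 6.9]
width: 0.0137
```

>>> drive_tool:
  targets:
    - {"claw": 1,"tx": 0.0024,"ty": -0.008,"tz": 0,"rx": 0,"ry": 0,"rz": 0}
    - {"claw": 1,"tx": 0.0024,"ty": -0.008,"tz": 0,"rx": 0,"ry": 0,"rz": 0}

```text
time_s: 6.05
tcp_pos: [0.554, 0.0019, 0.067]
tcp_rot: [[0.0, 0.96, 0.281], [0.002, 0.281, -0.96], [-1.0, 0.0, -0.002]]
contact_force: [-2.0, 6.3, 7.5]
width: 0.0141
```

```bash
python3 - <<'E'
from h import *
import pickle
s=r.state();im=camera("wrist");cv2.imwrite("pics/w4.png",im);pickle.dump(s,open("w4.pkl","wb"))
print(s["time_s"],s["tcp_pos"],s["contact_force"])
a=im[150:290,290:500];cv2.imwrite("pics/w4c.png",cv2.resize(a,None,fx=3.5,fy=3.5,interpolation=cv2.INTER_CUBIC))
E
```

```text
6.05 [0.554  0.0019 0.067 ] [-1.9841  6.2514  7.4753]
```

View pics/w4c.png

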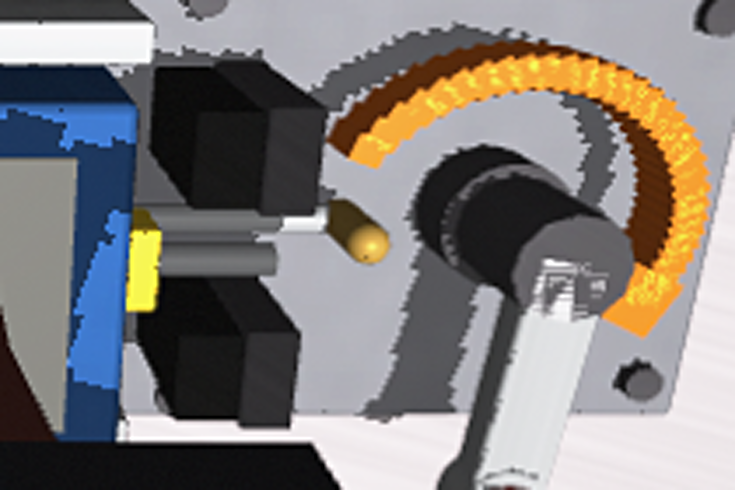

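In the crop the pad's left edge is right at the cassette front, around column 327 in the full image, with about 1 mm left. The pin at about (395,220) sits just inside the hook's mouth, and the hook tip is at (393,195).

>>> drive_tool:
  targets:
    - {"claw": 1,"tx": 0.0024,"ty": -0.008,"tz": 0,"rx": 0,"ry": 0,"rz": 0}
    - {"claw": 1,"tx": 0.0024,"ty": -0.008,"tz": 0,"rx": 0,"ry": 0,"rz": 0}

```text
time_s: 6.35
tcp_pos: [0.5543, 0.0009, 0.067]
tcp_rot: [[0.0, 0.96, 0.281], [0.002, 0.281, -0.96], [-1.0, 0.0, -0.002]]
contact_force: [-1.9, 6.3, 6.4]
width: 0.0141
```

>>> drive_tool:
  targets:
    - {"claw": 1,"tx": 0.0024,"ty": -0.008,"tz": 0,"rx": 0,"ry": 0,"rz": 0}
    - {"claw": 1,"tx": 0,"ty": 0,"tz": 0,"rx": 0,"ry": 0,"rz": 0}

```text
time_s: 6.6
tcp_pos: [0.5544, 0.0003, 0.0669]
tcp_rot: [[0.0, 0.96, 0.281], [0.001, 0.281, -0.96], [-1.0, 0.0, -0.001]]
contact_force: [-0.9, 6.3, 7.5]
width: 0.0139
```

```bash
python3 - <<'E'
from h import *
s=r.state();print(s["time_s"],s["tcp_pos"],s["contact_force"])
yaw=np.radians(-73.6);X=np.array([np.cos(yaw),np.sin(yaw)]);print((s["tcp_pos"][:2]-[.5435,.0364])@X)
im=camera("wrist");cv2.imwrite("pics/w5.png",im);W=cam("wrist",s)
for z in(.046,):
  for y in(222,226,230,234):
    row=[tuple(int(c) for c in im[y,x]) for x in range(318,342)]
    k=[x for x in range(318,342) if im[y,x,2]>1.5*im[y,x,0]+20]
    k0,k1=min(k),max(k);d=plane(W,[(k0,y),(k1+1,y)],z)[:,:2]-s["tcp_pos"][:2];print(y,k0,k1,d@X)
E
```

```text
6.6 [0.5544 0.0003 0.0669] [-0.92    6.2637  7.5011]
0.037690497365807214
222 327 332 [0.0416 0.0453]
226 327 332 [0.0417 0.0455]
230 326 332 [0.0413 0.0457]
234 326 332 [0.0415 0.0458]
```

Contact with the pad agrees with both readings: 37.7 mm travelled, and the residual push rose from 3.6 to 6.3 N. Next I release, lift and go over to the knob.

>>> drive_tool:
  targets:
    - {"claw": -0.1,"tx": 0,"ty": 0,"tz": 0,"rx": 0,"ry": 0,"rz": 0}
    - {"claw": -0.1,"tx": 0,"ty": 0,"tz": 0,"rx": 0,"ry": 0,"rz": 0}
    - {"claw": -0.1,"tx": 0,"ty": 0,"tz": 0,"rx": 0,"ry": 0,"rz": 0}
    - {"claw": -0.1,"tx": 0,"ty": 0,"tz": 0.4,"rx": 0,"ry": 0,"rz": 0}
    - {"claw": -0.1,"tx": 0,"ty": 0,"tz": 0.8,"rx": 0,"ry": 0,"rz": 0}
    - {"claw": 0.1,"tx": -0.03,"ty": -0.4,"tz": 0.3,"rx": 0,"ry": 0,"rz": -0.005}
    - {"claw": 0.1,"tx": -0.07,"ty": -0.6,"tz": 0,"rx": 0,"ry": 0,"rz": -0.008}
    - {"claw": 0.1,"tx": -0.07,"ty": -0.6,"tz": 0,"rx": 0,"ry": 0,"rz": 0}
    - {"claw": 0.1,"tx": -0.07,"ty": -0.47,"tz": 0,"rx": 0,"ry": 0,"rz": 0}
    - {"claw": 0.1,"tx": 0,"ty": 0,"tz": 0,"rx": 0,"ry": 0,"rz": 0}
    - {"claw": 0.1,"tx": 0,"ty": 0,"tz": 0,"rx": 0,"ry": 0,"rz": 0}

```text
time_s: 8.02
tcp_pos: [0.5396, -0.1251, 0.1562]
tcp_rot: [[-0.001, 0.98, 0.2], [0.0, 0.2, -0.98], [-1.0, -0.001, -0.0]]
contact_force: [-0.8, 0.1, -0.6]
width: 0.0396
```

```bash
python3 - <<'E'
from h import *
import pickle
s=r.state();im=camera("wrist");cv2.imwrite("pics/w6.png",im);pickle.dump(s,open("w6.pkl","wb"));t=camera("top")
cv2.imwrite("pics/top6.png",t);cv2.imwrite("pics/side6.png",camera("side"))
W=cam("wrist",s)
print(s["time_s"],s["tcp_pos"],s["tcp_rot"][:,2],s["contact_force"],s["width"],s["joints"])
for b in blobs(red(im))[:2]:
    print(b[0],b[1],b[2],plane(W,b[2],.09))
h,ss,v=hsv(im);k=red(im)&(v>170)
for b in blobs(k)[:2]:print("bright",b[0],b[1],b[2],plane(W,b[2],.09))
a=im[60:330];cv2.imwrite("pics/w6c.png",cv2.resize(a,None,fx=1.5,fy=1.5,interpolation=cv2.INTER_CUBIC))
E
```

```text
8.025 [ 0.5396 -0.1251  0.1562] [ 0.2    -0.9798 -0.0005] [-0.7676  0.1075 -0.5852] 0.03961146161020322 [-24.3836  24.8624  42.9947 107.837  -20.4334  55.2487 -50.6129]
289 [249 183  17  28] [255.9827 199.4913] [[ 0.543  -0.1217  0.09  ]]
```

View pics/w6c.png

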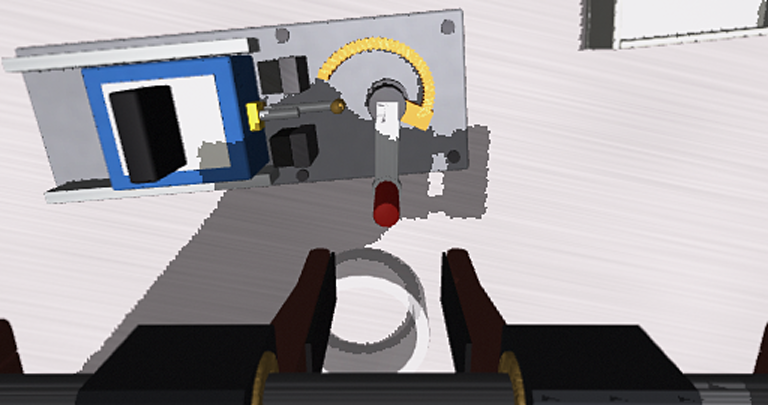

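In the crop the cassette is still at the pad with the pin at the hook's mouth. The knob top is at (386,214) and the hub is straight behind it at (388,97), so the jaws are tangential.

```bash
python3 - <<'E'
from h import *
import pickle
s=pickle.load(open("w6.pkl","rb"));W=cam("wrist",s);w2=cam("wrist",pickle.load(open("w2.pkl","rb")))
k=plane(W,(257.5,203),.09)[0];print(k,tri(W,(257.5,203),w2,(413.2,226.2)))
print("pin?",plane(W,(338/1.5,106/1.5+60),.04))
for z in(.046,.055,.065):print("hub",plane(W,(258.7,125),z))
C=k[:2]+.05*s["tcp_rot"][:2,1];print("C",C)
E
```

```text
[ 0.5404 -0.1233  0.09  ] (array([ 0.5399, -0.1234,  0.0883]), np.float64(0.0001324047774531011))
pin? [[ 0.5823 -0.0863  0.04  ]]
hub [[ 0.5934 -0.1134  0.046 ]]
hub [[ 0.5942 -0.1133  0.055 ]]
hub [[ 0.5952 -0.113   0.065 ]]
C [ 0.5894 -0.1133]
```

>>> drive_tool:
  targets:
    - {"claw": 0.1,"tx": 0.01,"ty": 0.03,"tz": -0.4,"rx": 0,"ry": 0,"rz": 0}
    - {"claw": 0.1,"tx": 0,"ty": 0,"tz": -0.6,"rx": 0,"ry": 0,"rz": 0}
    - {"claw": 0.1,"tx": 0,"ty": 0,"tz": -0.4,"rx": 0,"ry": 0,"rz": 0}
    - {"claw": 0.1,"tx": 0,"ty": 0,"tz": -0.15,"rx": 0,"ry": 0,"rz": 0}
    - {"claw": 0.1,"tx": 0,"ty": 0,"tz": 0,"rx": 0,"ry": 0,"rz": 0}
    - {"claw": 1,"tx": 0,"ty": 0,"tz": 0,"rx": 0,"ry": 0,"rz": 0}
    - {"claw": 1,"tx": 0,"ty": 0,"tz": 0,"rx": 0,"ry": 0,"rz": 0}
    - {"claw": 1,"tx": 0,"ty": 0,"tz": 0,"rx": 0,"ry": 0,"rz": 0}
    - {"claw": 1,"tx": 0,"ty": 0,"tz": 0,"rx": 0,"ry": 0,"rz": 0}
  squeeze: 15

```text
time_s: 9.3
tcp_pos: [0.541, -0.1234, 0.0642]
tcp_rot: [[0.001, 0.98, 0.201], [0.0, 0.201, -0.98], [-1.0, 0.001, 0.0]]
contact_force: [0.0, 1.4, 4.6]
width: 0.0136
```

```bash
python3 - <<'E'
from h import *
s=r.state();print(s["time_s"],s["tcp_pos"],s["tcp_rot"][:,2],s["contact_force"],s["moment"],s["width"])
E
cat > rows.py <<'E'
import numpy as np,sys
a,b,st=map(float,sys.argv[1:4])  # knob world angles deg, step
f=np.radians(np.arange(a,b+.01,st))
P=.05*np.c_[np.cos(f),np.sin(f)]/.06
for q,d in zip(np.degrees(f[1:]),np.diff(P,axis=0)):print(round(q,1),"tx %.3f ty %.3f rz %.4f"%(*d,st/360))
E
python3 rows.py -168.5 -24.5 8
```

```text
9.3 [ 0.541  -0.1234  0.0642] [ 0.2009 -0.9796  0.0002] [0.0035 1.3564 4.563 ] [-0.0442  0.2658 -0.022 ] 0.013601740476925656
-160.5 tx 0.031 ty -0.112 rz 0.0222
-152.5 tx 0.046 ty -0.107 rz 0.0222
-144.5 tx 0.061 ty -0.099 rz 0.0222
-136.5 tx 0.074 ty -0.090 rz 0.0222
-128.5 tx 0.086 ty -0.079 rz 0.0222
-120.5 tx 0.096 ty -0.066 rz 0.0222
-112.5 tx 0.104 ty -0.052 rz 0.0222
-104.5 tx 0.110 ty -0.037 rz 0.0222
-96.5 tx 0.114 ty -0.021 rz 0.0222
-88.5 tx 0.116 ty -0.005 rz 0.0222
-80.5 tx 0.116 ty 0.011 rz 0.0222
-72.5 tx 0.113 ty 0.027 rz 0.0222
-64.5 tx 0.108 ty 0.043 rz 0.0222
-56.5 tx 0.101 ty 0.057 rz 0.0222
-48.5 tx 0.092 ty 0.071 rz 0.0222
-40.5 tx 0.081 ty 0.083 rz 0.0222
-32.5 tx 0.069 ty 0.093 rz 0.0222
-24.5 tx 0.055 ty 0.102 rz 0.0222
```

>>> drive_tool:
  targets:
    - {"claw": 1,"tx": 0.031,"ty": -0.112,"tz": 0,"rx": 0,"ry": 0,"rz": 0.0222}
    - {"claw": 1,"tx": 0.046,"ty": -0.107,"tz": 0,"rx": 0,"ry": 0,"rz": 0.0222}
    - {"claw": 1,"tx": 0.061,"ty": -0.099,"tz": 0,"rx": 0,"ry": 0,"rz": 0.0222}

```text
time_s: 9.68
tcp_pos: [0.5486, -0.1419, 0.0642]
tcp_rot: [[-0.001, 0.811, 0.586], [0.001, 0.586, -0.811], [-1.0, 0.0, -0.001]]
contact_force: [-2.3, 2.3, 6.8]
width: 0.0139
```

>>> drive_tool:
  targets:
    - {"claw": 1,"tx": 0.074,"ty": -0.09,"tz": 0,"rx": 0,"ry": 0,"rz": 0.0222}
    - {"claw": 1,"tx": 0.086,"ty": -0.079,"tz": 0,"rx": 0,"ry": 0,"rz": 0.0222}
    - {"claw": 1,"tx": 0.096,"ty": -0.066,"tz": 0,"rx": 0,"ry": 0,"rz": 0.0222}

```text
time_s: 10.05
tcp_pos: [0.5639, -0.1564, 0.0642]
tcp_rot: [[-0.001, 0.503, 0.864], [0.001, 0.864, -0.503], [-1.0, 0.0, -0.001]]
contact_force: [-3.2, 2.0, 6.3]
width: 0.0137
```

```bash
cat > st.py <<'E'
from h import *
s=r.state();C=np.array([.5893,-.1133]);p=s["tcp_pos"][:2]-C
f=np.arctan2(p[1],p[0]);u=np.array([np.cos(f),np.sin(f)]);t=np.array([-u[1],u[0]]);F=s["contact_force"]
z=s["tcp_rot"][:,2]
print("t%.2f phi %.1f cam %.3f rad R %.4f  Ftan %.2f Frad %.2f Fz %.2f"%(s["time_s"],np.degrees(f),(np.degrees(f)+73.6)/57.2958+1.75,np.hypot(*p),F[:2]@t,F[:2]@u,F[2]),"toolyaw-90 off %.1f"%np.degrees(np.arctan2(z[1],z[0])-f-np.pi/2),"w",s["width"],s["joints"],s["moment"])
E
python3 st.py
```

```text
t10.05 phi -120.5 cam 0.932 rad R 0.0500  Ftan -3.76 Frad -0.12 Fz 6.27 toolyaw-90 off 0.3 w 0.013671848826610367 [ -7.1328  31.6995  24.4014 106.8408 -17.8484  45.2639  -3.4531] [ 0.3869  0.7661 -0.0116]
```

>>> drive_tool:
  targets:
    - {"claw": 1,"tx": 0.104,"ty": -0.052,"tz": 0,"rx": 0,"ry": 0,"rz": 0.0222}
    - {"claw": 1,"tx": 0.11,"ty": -0.037,"tz": 0,"rx": 0,"ry": 0,"rz": 0.0222}
    - {"claw": 1,"tx": 0.114,"ty": -0.021,"tz": 0,"rx": 0,"ry": 0,"rz": 0.0222}

```text
time_s: 10.42
tcp_pos: [0.5831, -0.163, 0.0641]
tcp_rot: [[-0.002, 0.109, 0.994], [0.001, 0.994, -0.109], [-1.0, 0.001, -0.002]]
contact_force: [-7.1, 2.6, 9.6]
width: 0.0136
```

```bash
python3 st.py
```

```text
t10.43 phi -97.1 cam 1.340 rad R 0.0501  Ftan -7.40 Frad -1.65 Fz 9.64 toolyaw-90 off 0.8 w 0.013595966741625878 [ -1.9583  32.4856  17.9742 103.5193 -13.3141  46.1635  16.4325] [ 0.4898  1.5863 -0.0759]
```

>>> drive_tool:
  targets:
    - {"claw": 1,"tx": 0.116,"ty": -0.005,"tz": 0,"rx": 0,"ry": 0,"rz": 0.0222}
    - {"claw": 1,"tx": 0.116,"ty": 0.011,"tz": 0,"rx": 0,"ry": 0,"rz": 0.0222}

```text
time_s: 10.68
tcp_pos: [0.5961, -0.163, 0.0641]
tcp_rot: [[-0.003, -0.169, 0.986], [0.001, 0.986, 0.169], [-1.0, 0.001, -0.003]]
contact_force: [-7.1, 1.5, 9.3]
width: 0.0136
```

```bash
python3 st.py; python3 rows.py -80.5 19.5 5
```

```text
t10.68 phi -82.2 cam 1.600 rad R 0.0501  Ftan -6.85 Frad -2.47 Fz 9.28 toolyaw-90 off 1.9 w 0.01355757359511962 [  0.9283  33.1193  13.7837 101.3658 -10.2561  46.9321  29.3309] [0.3106 1.6496 0.0308]
-75.5 tx 0.071 ty 0.015 rz 0.0139
-70.5 tx 0.070 ty 0.021 rz 0.0139
-65.5 tx 0.067 ty 0.027 rz 0.0139
-60.5 tx 0.065 ty 0.033 rz 0.0139
-55.5 tx 0.062 ty 0.039 rz 0.0139
-50.5 tx 0.058 ty 0.044 rz 0.0139
-45.5 tx 0.054 ty 0.049 rz 0.0139
-40.5 tx 0.050 ty 0.053 rz 0.0139
-35.5 tx 0.045 ty 0.057 rz 0.0139
-30.5 tx 0.040 ty 0.061 rz 0.0139
-25.5 tx 0.034 ty 0.064 rz 0.0139
-20.5 tx 0.028 ty 0.067 rz 0.0139
-15.5 tx 0.022 ty 0.069 rz 0.0139
-10.5 tx 0.016 ty 0.071 rz 0.0139
-5.5 tx 0.010 ty 0.072 rz 0.0139
-0.5 tx 0.004 ty 0.073 rz 0.0139
4.5 tx -0.003 ty 0.073 rz 0.0139
9.5 tx -0.009 ty 0.072 rz 0.0139
14.5 tx -0.015 ty 0.071 rz 0.0139
19.5 tx -0.021 ty 0.070 rz 0.0139
```

>>> drive_tool:
  targets:
    - {"claw": 1,"tx": 0,"ty": 0,"tz": 0,"rx": 0,"ry": 0,"rz": 0}
    - {"claw": 1,"tx": 0,"ty": 0,"tz": 0,"rx": 0,"ry": 0,"rz": 0}

```text
time_s: 10.92
tcp_pos: [0.5974, -0.1627, 0.0642]
tcp_rot: [[-0.0, -0.165, 0.986], [0.0, 0.986, 0.165], [-1.0, 0.001, -0.0]]
contact_force: [-2.7, 0.4, 6.2]
width: 0.0133
```

```bash
python3 st.py; python3 - <<'E'
from h import *
im=camera("wrist");cv2.imwrite("pics/w7.png",im);cv2.imwrite("pics/top7.png",camera("top"))
a=im[0:310];b=cv2.imread("pics/top7.png")[150:260,150:330];cv2.imwrite("pics/c7.png",np.vstack([a,cv2.resize(b,(458,280))[:, :] if 0 else cv2.copyMakeBorder(cv2.resize(b,(458,280),interpolation=cv2.INTER_CUBIC),0,0,0,54,0)]))
E
```

```text
t10.93 phi -80.6 cam 1.627 rad R 0.0501  Ftan -2.62 Frad -0.81 Fz 6.19 toolyaw-90 off 0.1 w 0.013288888567632254 [  0.8827  33.1354  13.8072 101.3289 -10.3386  46.802   29.1231] [0.1887 0.6766 0.0193]
```

View pics/c7.png

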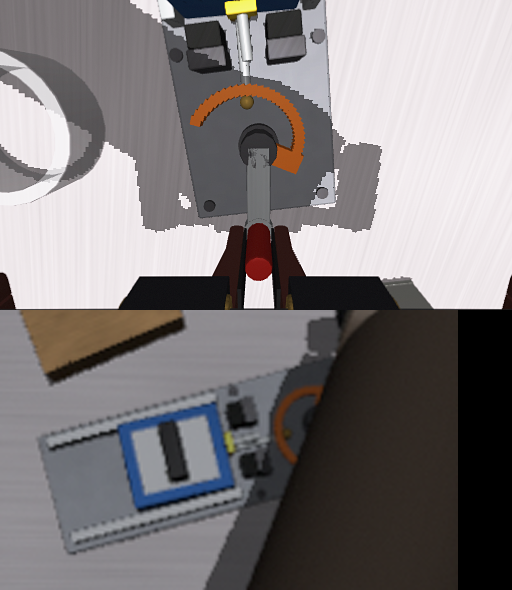

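The hook now surrounds the pin, at (247,101), and the knob is held. At rest the drag is 2.6 N, which matches the expected drawing force, so I'll take readings at rest from here.

>>> drive_tool:
  targets:
    - {"claw": 1,"tx": 0.071,"ty": 0.015,"tz": 0,"rx": 0,"ry": 0,"rz": 0.0139}
    - {"claw": 1,"tx": 0.07,"ty": 0.021,"tz": 0,"rx": 0,"ry": 0,"rz": 0.0139}
    - {"claw": 1,"tx": 0.067,"ty": 0.027,"tz": 0,"rx": 0,"ry": 0,"rz": 0.0139}
    - {"claw": 1,"tx": 0,"ty": 0,"tz": 0,"rx": 0,"ry": 0,"rz": 0}
    - {"claw": 1,"tx": 0,"ty": 0,"tz": 0,"rx": 0,"ry": 0,"rz": 0}

```text
time_s: 11.65
tcp_pos: [0.6101, -0.1588, 0.0642]
tcp_rot: [[-0.0, -0.415, 0.91], [0.0, 0.91, 0.415], [-1.0, 0.001, -0.0]]
contact_force: [-2.1, 0.8, 6.0]
width: 0.0137
```

```bash
python3 st.py
```

```text
t11.65 phi -65.5 cam 1.892 rad R 0.0500  Ftan -1.57 Frad -1.57 Fz 5.96 toolyaw-90 off -0.0 w 0.013689998199726598 [ 3.1922 33.7531  9.8911 99.4521 -7.4756 47.4524 41.0231] [0.1466 0.5715 0.0053]
```

>>> drive_tool:
  targets:
    - {"claw": 1,"tx": 0.065,"ty": 0.033,"tz": 0,"rx": 0,"ry": 0,"rz": 0.0139}
    - {"claw": 1,"tx": 0.062,"ty": 0.039,"tz": 0,"rx": 0,"ry": 0,"rz": 0.0139}
    - {"claw": 1,"tx": 0,"ty": 0,"tz": 0,"rx": 0,"ry": 0,"rz": 0}
    - {"claw": 1,"tx": 0,"ty": 0,"tz": 0,"rx": 0,"ry": 0,"rz": 0}

```text
time_s: 12.15
tcp_pos: [0.6175, -0.1545, 0.0642]
tcp_rot: [[-0.001, -0.567, 0.824], [0.0, 0.824, 0.567], [-1.0, 0.001, -0.0]]
contact_force: [-2.2, 0.7, 7.4]
width: 0.0136
```

```bash
python3 st.py
```

```text
t12.15 phi -55.6 cam 2.064 rad R 0.0499  Ftan -1.41 Frad -1.78 Fz 7.40 toolyaw-90 off 0.1 w 0.01355766632064779 [ 4.5563 34.1387  7.3042 98.3637 -5.545  47.8871 48.8534] [ 0.1876  0.644  -0.0036]
```

>>> drive_tool:
  targets:
    - {"claw": 1,"tx": 0.058,"ty": 0.044,"tz": 0,"rx": 0,"ry": 0,"rz": 0.0139}
    - {"claw": 1,"tx": 0.054,"ty": 0.049,"tz": 0,"rx": 0,"ry": 0,"rz": 0.0139}
    - {"claw": 1,"tx": 0,"ty": 0,"tz": 0,"rx": 0,"ry": 0,"rz": 0}
    - {"claw": 1,"tx": 0,"ty": 0,"tz": 0,"rx": 0,"ry": 0,"rz": 0}

```text
time_s: 12.65
tcp_pos: [0.6237, -0.1493, 0.0642]
tcp_rot: [[-0.002, -0.701, 0.713], [0.0, 0.713, 0.701], [-1.0, 0.001, -0.001]]
contact_force: [-5.0, 0.4, 7.4]
width: 0.0134
```

```bash
python3 st.py
```

```text
t12.65 phi -46.3 cam 2.227 rad R 0.0498  Ftan -3.29 Frad -3.76 Fz 7.43 toolyaw-90 off 0.8 w 0.013369248022991595 [ 5.8044 34.4785  4.7506 97.4467 -3.5847 48.3084 56.6217] [0.0672 0.9766 0.0072]
```

>>> drive_tool:
  targets:
    - {"claw": 1,"tx": 0.05,"ty": 0.053,"tz": 0,"rx": 0,"ry": 0,"rz": 0.0139}
    - {"claw": 1,"tx": 0.045,"ty": 0.057,"tz": 0,"rx": 0,"ry": 0,"rz": 0.0139}
    - {"claw": 1,"tx": 0,"ty": 0,"tz": 0,"rx": 0,"ry": 0,"rz": 0}
    - {"claw": 1,"tx": 0,"ty": 0,"tz": 0,"rx": 0,"ry": 0,"rz": 0}

```text
time_s: 13.15
tcp_pos: [0.6295, -0.1426, 0.0642]
tcp_rot: [[-0.001, -0.814, 0.58], [0.0, 0.58, 0.814], [-1.0, 0.001, -0.001]]
contact_force: [-3.7, 0.6, 7.1]
width: 0.0137
```

```bash
python3 st.py
```

```text
t13.15 phi -36.1 cam 2.404 rad R 0.0497  Ftan -1.66 Frad -3.31 Fz 7.11 toolyaw-90 off 0.6 w 0.013713623110776464 [ 6.9469 34.7757  2.1788 96.6848 -1.6499 48.6556 64.3457] [ 0.1172  0.9692 -0.0227]
```

>>> drive_tool:
  targets:
    - {"claw": 1,"tx": 0.034,"ty": 0.061,"tz": 0,"rx": 0,"ry": 0,"rz": 0.0139}
    - {"claw": 1,"tx": 0.028,"ty": 0.064,"tz": 0,"rx": 0,"ry": 0,"rz": 0.0139}
    - {"claw": 1,"tx": 0,"ty": 0,"tz": 0,"rx": 0,"ry": 0,"rz": 0}
    - {"claw": 1,"tx": 0,"ty": 0,"tz": 0,"rx": 0,"ry": 0,"rz": 0}

```text
time_s: 13.65
tcp_pos: [0.6334, -0.1358, 0.0642]
tcp_rot: [[-0.001, -0.903, 0.431], [-0.001, 0.431, 0.903], [-1.0, 0.001, -0.001]]
contact_force: [-3.4, -1.3, 6.8]
width: 0.0135
```

```bash
python3 st.py
```

```text
t13.65 phi -27.1 cam 2.562 rad R 0.0495  Ftan -2.75 Frad -2.42 Fz 6.78 toolyaw-90 off 1.6 w 0.013471022777659884 [ 8.0435 34.9616 -0.3522 96.2178  0.3282 48.8697 72.0377] [-0.2171  0.7828  0.0401]
```

>>> drive_tool:
  targets:
    - {"claw": 1,"tx": 0.028,"ty": 0.067,"tz": 0,"rx": 0,"ry": 0,"rz": 0.0139}
    - {"claw": 1,"tx": 0,"ty": 0,"tz": 0,"rx": 0,"ry": 0,"rz": 0}
    - {"claw": 1,"tx": 0,"ty": 0,"tz": 0,"rx": 0,"ry": 0,"rz": 0}

```text
time_s: 14.02
tcp_pos: [0.6351, -0.1321, 0.0642]
tcp_rot: [[-0.001, -0.937, 0.35], [-0.001, 0.35, 0.937], [-1.0, 0.001, -0.001]]
contact_force: [-3.7, -1.4, 6.4]
width: 0.0137
```

```bash
python3 st.py
```

```text
t14.03 phi -22.3 cam 2.645 rad R 0.0495  Ftan -2.72 Frad -2.87 Fz 6.36 toolyaw-90 off 1.8 w 0.013722581041336931 [ 8.5624 35.0516 -1.616  96.0196  1.3133 48.9931 75.8729] [-0.3238  0.7397 -0.0462]
```

>>> drive_tool:
  targets:
    - {"claw": 1,"tx": 0.016,"ty": 0.069,"tz": 0,"rx": 0,"ry": 0,"rz": 0.0139}
    - {"claw": 1,"tx": 0,"ty": 0,"tz": 0,"rx": 0,"ry": 0,"rz": 0}
    - {"claw": 1,"tx": 0,"ty": 0,"tz": 0,"rx": 0,"ry": 0,"rz": 0}

```text
time_s: 14.4
tcp_pos: [0.6364, -0.1281, 0.0642]
tcp_rot: [[-0.0, -0.964, 0.267], [-0.001, 0.267, 0.964], [-1.0, -0.0, -0.001]]
contact_force: [-2.1, -0.6, 5.0]
width: 0.0136
```

```bash
python3 st.py
```

```text
t14.40 phi -17.4 cam 2.730 rad R 0.0493  Ftan -1.17 Frad -1.85 Fz 4.98 toolyaw-90 off 1.9 w 0.013637078311235246 [ 9.0794 35.1057 -2.8912 95.9173  2.2931 49.0429 79.7072] [-0.3957  0.5119 -0.0051]
```

>>> drive_tool:
  targets:
    - {"claw": 1,"tx": 0.014,"ty": 0.071,"tz": 0,"rx": 0,"ry": 0,"rz": 0.0139}
    - {"claw": 1,"tx": 0,"ty": 0,"tz": 0,"rx": 0,"ry": 0,"rz": 0}
    - {"claw": 1,"tx": 0,"ty": 0,"tz": 0,"rx": 0,"ry": 0,"rz": 0}

```text
time_s: 14.78
tcp_pos: [0.6374, -0.1238, 0.0642]
tcp_rot: [[0.0, -0.983, 0.183], [-0.001, 0.183, 0.983], [-1.0, -0.0, -0.001]]
contact_force: [-1.3, -1.6, 4.8]
width: 0.0137
```

```bash
python3 st.py
```

```text
t14.78 phi -12.3 cam 2.820 rad R 0.0492  Ftan -1.84 Frad -0.92 Fz 4.78 toolyaw-90 off 1.7 w 0.013740812342572588 [ 9.5772 35.1578 -4.1616 95.8393  3.2463 49.1087 83.4767] [-0.5016  0.4479  0.0061]
```

>>> drive_tool:
  targets:
    - {"claw": 1,"tx": 0.01,"ty": 0.072,"tz": 0,"rx": 0,"ry": 0,"rz": 0.0139}
    - {"claw": 1,"tx": 0,"ty": 0,"tz": 0,"rx": 0,"ry": 0,"rz": 0}
    - {"claw": 1,"tx": 0,"ty": 0,"tz": 0,"rx": 0,"ry": 0,"rz": 0}

```text
time_s: 15.15
tcp_pos: [0.638, -0.1202, 0.0642]
tcp_rot: [[0.0, -0.995, 0.097], [-0.002, 0.097, 0.995], [-1.0, -0.0, -0.002]]
contact_force: [-2.0, -3.0, 5.3]
width: 0.0133
```

```bash
python3 st.py
```

```text
t15.15 phi -8.0 cam 2.895 rad R 0.0492  Ftan -3.28 Frad -1.52 Fz 5.27 toolyaw-90 off 2.4 w 0.013311405424743293 [10.0926 35.1988 -5.403  95.7982  4.2464 49.183  87.3041] [-0.8252  0.4269 -0.0067]
```

>>> drive_tool:
  targets:
    - {"claw": 1,"tx": 0.004,"ty": 0.073,"tz": 0,"rx": 0,"ry": 0,"rz": 0.0139}
    - {"claw": 1,"tx": 0,"ty": 0,"tz": 0,"rx": 0,"ry": 0,"rz": 0}
    - {"claw": 1,"tx": 0,"ty": 0,"tz": 0,"rx": 0,"ry": 0,"rz": 0}

```text
time_s: 15.52
tcp_pos: [0.6383, -0.1164, 0.0642]
tcp_rot: [[0.0, -1.0, 0.011], [-0.002, 0.011, 1.0], [-1.0, -0.0, -0.002]]
contact_force: [-1.1, -4.6, 4.9]
width: 0.0136
```

```bash
python3 st.py
```

```text
t15.53 phi -3.7 cam 2.971 rad R 0.0491  Ftan -4.63 Frad -0.77 Fz 4.94 toolyaw-90 off 3.0 w 0.01363418045754277 [10.6065 35.2263 -6.6467 95.8067  5.2417 49.2396 91.1297] [-1.1308  0.3382 -0.0245]
```

The force is now climbing steadily: 1.8, 3.3, then 4.6 N. The stop has been reached.

>>> drive_tool:
  targets:
    - {"claw": 1,"tx": -0.003,"ty": 0.073,"tz": 0,"rx": 0,"ry": 0,"rz": 0.0139}
    - {"claw": 1,"tx": 0,"ty": 0,"tz": 0,"rx": 0,"ry": 0,"rz": 0}
    - {"claw": 1,"tx": 0,"ty": 0,"tz": 0,"rx": 0,"ry": 0,"rz": 0}
    - {"claw": 1,"tx": 0,"ty": 0,"tz": 0,"rx": 0,"ry": 0,"rz": 0}

```text
time_s: 16.02
tcp_pos: [0.6383, -0.1126, 0.0642]
tcp_rot: [[0.001, -0.997, -0.076], [-0.003, -0.076, 0.997], [-1.0, -0.0, -0.003]]
contact_force: [-0.5, -6.7, 4.4]
width: 0.0138
```

```bash
python3 st.py
```

```text
t16.02 phi 0.9 cam 3.050 rad R 0.0490  Ftan -6.73 Frad -0.55 Fz 4.45 toolyaw-90 off 3.5 w 0.013805598590499672 [11.1193 35.2366 -7.8964 95.8674  6.229  49.2674 94.9588] [-1.3727  0.2334  0.0057]
```

It holds 6.7 N at rest, in the middle of the 5–8 N band, so I stop turning here. Next I release, lift clear and check.

>>> drive_tool:
  targets:
    - {"claw": 0.1,"tx": 0,"ty": -0.03,"tz": 0,"rx": 0,"ry": 0,"rz": 0}
    - {"claw": 0.1,"tx": 0,"ty": 0,"tz": 0,"rx": 0,"ry": 0,"rz": 0}
    - {"claw": 0.1,"tx": 0,"ty": 0,"tz": 0,"rx": 0,"ry": 0,"rz": 0}
    - {"claw": 0.1,"tx": 0,"ty": 0,"tz": 0.3,"rx": 0,"ry": 0,"rz": 0}
    - {"claw": 0.1,"tx": 0,"ty": 0,"tz": 0.8,"rx": 0,"ry": 0,"rz": 0}
    - {"claw": 0.1,"tx": 0,"ty": 0,"tz": 0.9,"rx": 0,"ry": 0,"rz": 0}
    - {"claw": 0.1,"tx": -0.4,"ty": 0,"tz": 0.6,"rx": 0,"ry": 0,"rz": 0}
    - {"claw": 0.1,"tx": -0.6,"ty": 0.1,"tz": 0.2,"rx": 0,"ry": 0,"rz": 0}
    - {"claw": 0.1,"tx": -0.2,"ty": 0,"tz": 0,"rx": 0,"ry": 0,"rz": 0}
    - {"claw": 0.1,"tx": 0,"ty": 0,"tz": 0,"rx": 0,"ry": 0,"rz": 0}

```text
time_s: 17.27
tcp_pos: [0.566, -0.1055, 0.2322]
tcp_rot: [[0.001, -0.997, -0.08], [-0.0, -0.08, 0.997], [-1.0, -0.001, -0.0]]
contact_force: [0.0, -0.4, -0.4]
width: 0.0395
```

```bash
python3 - <<'E'
from h import *
s=r.state();im=camera("wrist");t=camera("top");sd=camera("side");W=cam("wrist",s)
cv2.imwrite("pics/w8.png",im);cv2.imwrite("pics/t8.png",t);cv2.imwrite("pics/s8.png",sd)
print(s["time_s"],s["tcp_pos"],s["contact_force"],s["width"])
C=np.array([.5893,-.1133])
for b in blobs(red(im))[:2]:
    k=plane(W,b[2],.085)[0];d=k[:2]-C;print("knob",b[0],b[1],b[2],k,np.hypot(*d),"cam",np.arctan2(d[1],d[0])+np.radians(73.6)+1.75)
cv2.imwrite("pics/c8.png",np.vstack([im[:340],cv2.resize(t[120:300,120:400],(512,329))[:250]]))
E
```

```text
17.275 [ 0.566  -0.1055  0.2322] [ 0.0494 -0.4409 -0.3991] 0.03952105469830943
knob 112 [239 238  12  12] [244.5804 243.3393] [ 0.6402 -0.1137  0.085 ] 0.050874740159960324 cam 3.0261858228672303
knob 8 [247 233   3   5] [248.25  235.125] [ 0.6303 -0.1105  0.085 ] 0.04105369398182014 cam 3.1030440734078812
```

View pics/c8.png

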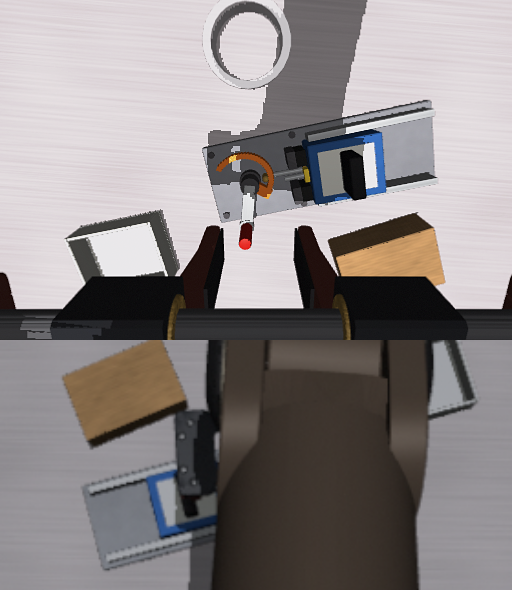

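The knob is at (244,243) in the wrist view, giving a cam angle of about 3.03 rad. The hook surrounds the pin, the cassette sits against the buffers, and the tape, carton and tray look undisturbed. Nothing is touching the gripper.

```bash
python3 -c "
from bench import ticket;print(ticket.close_job())"
```

```text
the job is handed in; nothing more can be done
None
```

The cassette is locked and I've handed the job in; it took about 17 s of the 72 s allowed.

- **Slide:** I moved the cassette 37.7 mm by its rib until it met the yellow pad. The push felt at rest rose from 3.6 to 6.3 N, and the pin was about 28–29 mm from the cam axis, in the hook's mouth. I then let go.
- **Cam:** I turned the knob counter-clockwise from about 0.1 to 3.05 rad. Drawing in took 1.2–3.3 N when measured at rest. From about 2.85 rad it climbed to 6.7 N, inside the 5–8 N band, so I stopped there.
- **After letting go:** With the gripper lifted clear, it read under 1 N. A wrist picture put the cam at about 3.03 rad, with the hook around the pin and the cassette drawn in against the buffers. The tape, carton and tray looked undisturbed in that picture, but I did not measure their positions.

**Checks that disagreed or were missing:**
- **Force readings:** While the knob was moving they reached about 7 N during drawing in, well above the at-rest values, so I judged tightness only at rest. There was also an unexplained upward force of 4–10 N while gripping the rib and knob.
- **Bolt pull and pin:** I did not measure the bolt pull itself. I estimated 20–50 N from the angle and the knob force. I also did not re-measure the pin's final distance from the cam axis.
- **Refused move:** My first move command was refused because of missing fields. It moved nothing, but one picture was wasted.

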